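# Mount the probe head on the bench stand's ball

### The job

Fit the probe head onto the ball of the bench stand: raise its red locking lever, lower the head over the ball and push it down past its spring pads, keeping hold of it until it sits flat on the stand's round seat, then press the lever fully down to lock it and let go. Push firmly but feel for the stop: never slam or lean hard on the stand, do not tip the head over, and leave the meter, screwdriver, spray bottle and insulator where they are.

Things in the scene. Friction and masses are not known exactly. Their poses are not given: they have to be found in the camera images.
- head: Loose probe head, 0.85 kg (10 % more or less): white socket block 100 x 54 x 62 mm (x, y, z) with a red lever on top. Origin: centre of its flat underside, on the socket's axis; z up; +x is where its thin boom points (rod 12 mm thick at z 30 mm, brass ball at its end, x 186 mm); counterweight behind, to x -86 mm. Grip the block across y, 20 mm below its top, x 0 to 20 mm. It stands upright on the bench, lever down.
- stand: Stand fixed to the bench: grey base plate 150 x 120 x 12 mm, sleeve, and a telescopic post with a round seat plate (radius 52 mm) and a 38 mm steel ball on a neck, ball top 43 mm above the seat. Origin: centre of the base plate's underside, on the post's vertical axis. The post is clamped anywhere, so the seat is 64 to 100 mm above this origin: not measured, find it by sight or touch. Any yaw of the head fits.
- lever (a joint): Angle of the head's locking lever (rad): 0 fully down (locked), 1.75 fully raised; it stays where it is left. Its hinge line is along the head's y at head x -48, z 56 mm; the free end lifts up and back. A spring catch at its free end holds it down: lifting it out takes about 2 to 4 N at the grip; pressing it down takes under 1.5 N until 0.08 rad, then 2 to 8 N to snap past the catch onto the stop.
- lever_grip (a point): Centre of the red grip, a cylinder 18 mm thick, 26 mm long along the head's y: pinched across y it turns between the fingers. 100 mm from the hinge line; lever down: at head x 46, z 90 mm; fully raised: x -98, z 143 mm. The lever also moves a jaw in the socket that closes under the ball: the ball goes in only with the lever above 1.1; with the ball only part-way in, the lever stops half-way.
- meter: Bystander: yellow handheld meter 150 x 78 x 44 mm, lying; origin: centre of its underside.
- driver: Bystander: screwdriver lying along its x; origin: centre of its underside.
- cleaner: Bystander: spray cleaner bottle with blue cap, 50 mm across, 88 mm tall; origin: centre of its underside.
- insulator: Bystander: brown ribbed porcelain insulator, 60 mm across, 70 mm tall; origin: centre of its underside.
- seat_pin (a joint): Travel of the green pin in the top of the head's block (m), 8 mm across: 0 flush, 0.005 standing up when the head is fully seated; the ball lifts it over the last 5 mm, against 1 to 5 N. Before that two spring pads in the socket hold the ball off, 24 to 12 mm above the seat: pushing past takes 12 to 20 N in all, weight (8 N) included; past their crest they draw the head down, by up to 8 N.
Mind the look-alikes: they are no part of the job. Of the things that look like the stand, the middle-sized one is meant.

How it is judged:
On the way, in this order (a step that is already met when the one before it is completed fails the run):
1. the red lever is raised (value of joint lever above 1.3 rad), for 0.2 s.
2. the head, still held, is fully home on the ball, upright on the stand's seat, with the lever still raised (horizontal distance between head and stand below 0.004 m and angle between head's own z axis and vertical below 0.035 rad and value of joint lever above 1 rad and value of joint seat_pin above 0.0035 m and contact force between any of the fingers, the arm and head above 0.5 N), for 0.2 s.
At the end, for the whole second after the job is handed in: The head is fully home on the stand's ball (seat pin raised more than 3.5 mm), its origin within 4 mm of the stand's axis, upright within 2 degrees and still, with the lever within 0.03 rad of fully down, and released (horizontal distance between head and stand below 0.004 m and angle between head's own z axis and vertical below 0.035 rad and value of joint lever below 0.03 rad and linear speed of head below 0.02 m/s and value of joint seat_pin above 0.0035 m); the robot touches nothing.
It fails at once if the head is slammed or pressed onto the stand with more than 45 N (contact force between head and stand above 45 N).
It fails at once if the head is tipped over by more than 45 degrees (angle between head's own z axis and vertical above 0.785 rad).
It fails at once if the meter, screwdriver, spray bottle or insulator is moved by more than 20 mm (distance of any of meter, driver, cleaner, insulator from where it was at the start of the episode above 0.02 m).
It fails at once if the head is let go over the ball before it is fully home (horizontal distance between head and stand below 0.015 m and value of joint seat_pin below 0.002 m and contact force between each of the fingers, the arm and head below 0.05 N).
It also fails if it takes over 72 s, if anything falls off the work surface, if the arm or the gripper's body presses on something with over 40 N, if the wrist force passes 120 N, or if a joint passes its speed limit or range.

### The arm

A 7-joint arm with a two-finger parallel gripper is mounted at the origin on the work surface. World frame = base frame: x ahead of the robot, y to its left, z up, the work surface at z = 0. Lengths are in m, angles in rad, forces in N, time in s.
With the tool pointing down it reaches from about 0.4 to 0.85 m from the base axis. Payload 10.4 kg.
Tool frame: the origin (TCP) lies at the very end of the fingers, on their centre line; the grasp point (between the pads) lies 19 mm behind it; z points along the fingers, y is the direction in which the jaws open and shut (so a half turn about z gives the same grasp; the last joint's range is limited). The gripper opens to 87 mm and grips with 3 to 60 N. Pads are 19 mm wide; open, the fingers measure 117 mm over their backs; the gripper's body (75 mm by 190 mm) begins 51 mm behind the grasp point.
Start: joints at [1.271, 0.332, -0.065, 1.46, 0.022, 1.35, -0.088], TCP at [0.171, -0.601, 0.223] pointing down, gripper open.
Joint ranges: [-2.6, 2.6], [-0.5, 2.12], [-1.47, 1.34], [0.16, 2.42], [-1.27, 4.41], [0.06, 2.06], [-2.6, 2.6]. Speed limits (rad/s): [2.22, 2.22, 2.79, 2.79, 3.14, 3.14, 3.14].

### API

Orientations are given as a unit quaternion [x, y, z, w].
In Python, from bench import r, eyes, job gives the robot as it stands. The module is installed in compiled form; this text tells all that it offers.
- The arm moves only by the tool play_rows, never from a script. Its argument "motion" is a list of rows, each a list of 7 numbers: the shift along the tool's x, y, z as a fraction of full scale, then the turn, a rotation vector about the tool's x, y, z as a fraction of full scale, then the opening in per cent of the stroke, from 0 (shut) to 100 (fully open). A call has 1 to 5 rows; each row is the pose to reach, as a shift and turn from the pose commanded when the call began, along the tool's axes at that moment; what a row does not reach only later rows make up. Full scale, the value 1, is 0.2 m for a shift and 90 degrees for a turn. A row lasts 1/8 s, in which the tool goes at most 62.5 mm and 10.7 degrees, less where a joint would pass 70% of its speed; a pose out of reach is approached as far as the arm can. A call with a number of a shift or a turn outside -1 to 1 is refused whole. A call with a gripper value outside its range is refused whole. The fingers move at their own pace and stop on an object; "squeeze" is the grip in N (left out, the last holds). Time passes only in rows, so rows that repeat a pose let the fingers close. It gives the time, the measured TCP pose, the force and the opening at its end, in the units of the state.
- r.read_state(): the state, without advancing time (a new reading comes with each control period).
- eyes.camera(name): name is "scene" or "top" or "wrist"; returns a dict with "image" (384x512x3 uint8, red, green, blue), "mtx" (3x3 intrinsics, pixels), "R" (3x3) and "t" (3): a world point X has camera coordinates R X + t. Camera axes: x right, y down, z forward; pixel columns grow to the right and rows downward; lengths in m; the calibration is good to about 2 mm. A picture is of the moment at which its call begins. There is no depth.
- job.close_job(): hands the job in, once; it reports no verdict.
Trained networks look in a picture, given as the dict that the camera call returned (one of the last four; its "shot" number tells which), for a name from the list of things; names that differ only in an ending like _2 or _b are one class to them, and where a whole thing is asked for, a point or a joint stands for the part that bears it (a point fixed in the world has none). Each returns a list of dicts, best first, with "p" (0 to 1); they miss things now and then, are a little off and sometimes report something else, mostly with a low value. They report only what shows in the picture. A call takes as long as a camera call. They do not tell look-alikes from the thing itself.
- eyes.regions_of(picture, label): "region" (384x512 bool, what is visible of it) and "xy" ([column, row] in pixels, amid what is visible of it).
- eyes.landmark_of(picture, label): "xy" ([column, row] in pixels: a listed point, or the origin of a listed thing).
The state is a dict: "time": time; "joint_positions": joint angles; "joint_vel": joint speeds; "joint_torque": joint torques, N m; "ee_pos": TCP position; "eef_rot": TCP orientation; "ft_force": force on the tool from outside, world axes, zero at the start; "torque": the same for the moment, N m; "width": finger opening in m.
Only numpy, scipy, OpenCV 4.12 (cv2) and the standard library are available. Lean on these libraries where they do the work, as an engineer would, in place of code of your own. Each camera call takes 0.05 s, during which the arm holds its last target. There are 200 camera calls.

## Working session

There is one attempt and no reset: what is moved stays moved. The work goes in short steps, Python scripts to look and compute and a tool call to move; the robot and the scene stay as the last step left them, time stands still between calls to the robot, and variables do not carry over. Pictures are saved under pics/ and viewed, about 8 in all and at most 12, crops included, and the job is handed in when it is done.

Besides the shell and the picture viewer there is one more tool, called by a JSON object that holds its "method" and its "body", one argument or row to a line. play_rows: Moves the arm, as the interface text tells. Shift numbers are shares of 0.2 m and turn numbers shares of 90 degrees, none past 1 either way. Its arguments: {"type":"object","properties":{"motion":{"type":"array","items":{"type":"array","items":{"type":"number"}}},"squeeze":{"type":"number"}},"required":["motion"]}

```bash
mkdir -p pics; cat > h.py <<'E'
import numpy as np, cv2
from bench import r, eyes, job
from scipy.spatial.transform import Rotation as Ro
def save(p,n): cv2.imwrite('pics/'+n,p['image'][:,:,::-1])
def proj(p,X):
    c=p['R']@np.array(X)+p['t']; u=p['mtx']@c; return u[:2]/u[2]
def ray(p,xy):
    d=p['R'].T@np.linalg.inv(p['mtx'])@np.array([xy[0],xy[1],1.]); return -p['R'].T@p['t'], d/np.linalg.norm(d)
def atz(p,xy,z):
    o,d=ray(p,xy); return o+d*(z-o[2])/d[2]
def tri(L):
    A=np.zeros((3,3));b=np.zeros(3);
    for p,xy in L:
        o,d=ray(p,xy);M=np.eye(3)-np.outer(d,d);A+=M;b+=M@o
    X=np.linalg.solve(A,b); return X,[float(np.linalg.norm(proj(p,X)-xy)) for p,xy in L]
E
cat > a.py <<'E'
from h import *
np.set_printoptions(precision=4,suppress=True)
s=r.read_state(); print(s['ee_pos'],s['eef_rot'],s['width'],s['ft_force'])
P={n:eyes.camera(n) for n in('scene','top','wrist')}
cv2.imwrite('pics/1.png',cv2.resize(np.hstack([P['scene']['image'],P['top']['image']])[:,:,::-1],None,fx=.78,fy=.78) )
for n in('scene','top'):
  print(n,'cam',-P[n]['R'].T@P[n]['t'])
  for l in('head','stand','lever_grip','meter','driver','cleaner','insulator'):
    print(l,[(np.round(q['xy'],1).tolist(),round(q['p'],2),atz(P[n],q['xy'],0)[:2].round(3).tolist()) for q in eyes.landmark_of(P[n],l)])
E
python3 a.py
```

```text
[ 0.1707 -0.6008  0.2218] [ 0.9904  0.1379 -0.0001 -0.0007] 0.0873434576996869 [ 0.4483 -0.6069  0.4502]
scene cam [1.3153 0.2062 0.8346]
head [([205.5, 212.7], 0.63, [0.552, -0.159]), ([267.6, 192.6], 0.45, [0.409, -0.004])]
stand [([336.5, 239.5], 0.98, [0.542, 0.234]), ([272.1, 249.5], 0.89, [0.631, 0.069]), ([373.7, 191.7], 0.74, [0.302, 0.322])]
lever_grip [([194.5, 202.5], 0.74, [0.521, -0.208])]
meter [([131.7, 184.3], 0.95, [0.502, -0.436])]
driver [([265.7, 194.0], 0.64, [0.417, -0.008]), ([195.0, 206.2], 0.34, [0.536, -0.2])]
cleaner [([108.8, 220.9], 0.82, [0.668, -0.417])]
insulator [([404.2, 271.7], 0.86, [0.601, 0.418])]
top cam [ 0.2179 -0.0242  1.5322]
head [([294.7, 173.4], 0.61, [0.552, -0.156])]
stand [([229.9, 147.8], 0.92, [0.634, 0.062]), ([176.5, 170.6], 0.81, [0.551, 0.236]), ([143.2, 243.5], 0.7, [0.307, 0.33]), ([119.3, 152.3], 0.5, [0.608, 0.431])]
lever_grip [([300.0, 153.3], 0.51, [0.622, -0.173])]
meter [([381.2, 193.0], 0.64, [0.494, -0.442])]
driver [([248.0, 214.9], 0.76, [0.409, -0.006])]
cleaner [([372.4, 142.6], 0.69, [0.666, -0.416])]
insulator [([119.5, 149.5], 0.64, [0.618, 0.431])]
```

View pics/1.png

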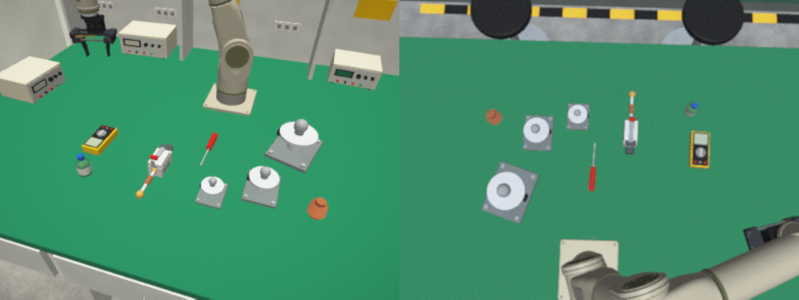

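Stand candidates: small (scene 272,249), middle (336,239), large (374,192). By the description the middle one is meant, at about (0.55, 0.236). There is one head, at scene (205,212); the red screwdriver at (266,194) could be taken for its lever. Next is a close crop to check both.

```bash
cat > b.py <<'E'
from h import *
np.set_printoptions(precision=4,suppress=True)
p=eyes.camera('scene');t=eyes.camera('top')
a=cv2.resize(p['image'][175:260,165:365],(800,340),interpolation=cv2.INTER_CUBIC)
b=cv2.resize(t['image'][110:215,130:330],(495,260),interpolation=cv2.INTER_CUBIC)
c=np.zeros((600,800,3),np.uint8);c[:340]=a;c[340:,:495]=b
cv2.imwrite('pics/2.png',c[:,:,::-1])
for q in (p,t):
  for g in eyes.regions_of(q,'stand'):
    print(g['p'],g['xy'],g['region'].sum())
  print('lever',[(g['p'],g['xy']) for g in eyes.regions_of(q,'lever')])
print(tri([(p,[336.5,239.5]),(t,[176.5,170.6])]))
E
python3 b.py
```

```text
0.94 [271.8, 247.9] 1224
0.75 [334.5, 239.8] 2000
0.67 [375.9, 186.5] 3181
lever [(0.52, [199.6, 200.7])]
0.94 [139.3, 245.0] 3648
0.79 [177.8, 168.8] 1652
lever [(0.74, [297.0, 168.8])]
(array([0.5492, 0.234 , 0.0077]), [0.28676522416709077, 0.2407130027152969])
```

View pics/2.png

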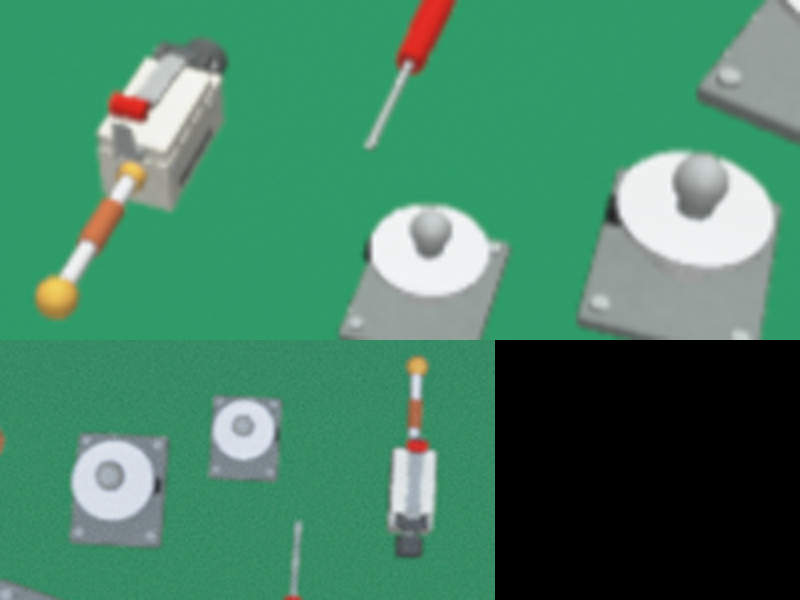

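The crops confirm the head at scene (197,202): white block, red grip, and a boom towards the robot's +x. The middle stand is at scene (339,227). Now I'll triangulate.

```bash
cat > c.py <<'E'
from h import *
np.set_printoptions(precision=4,suppress=True)
p=eyes.camera('scene');t=eyes.camera('top')
s=r.read_state();print(Ro.from_quat(s['eef_rot']).as_matrix())
for n,a,b in [('grip',(197.3,201.5),(298.5,152.8)),('brass',(179.2,249.2),(298.5,120.9)),('headorigin',(205.5,212.7),(294.7,173.4)),('seat',(339.2,227),(175.7,166.6)),('ball',(340,219.5),(174,165))]:
  print(n,*tri([(p,a),(t,b)]))
w=eyes.camera('wrist'); R=Ro.from_quat(s['eef_rot']).as_matrix()
print('wrist cam in tool',R.T@(-w['R'].T@w['t']-s['ee_pos']), 'axes',(w['R']@R).round(3).tolist(), w['mtx'][0,0])
E
python3 c.py
```

```text
[[ 0.9619  0.2732  0.    ]
 [ 0.2732 -0.9619 -0.0001]
 [ 0.      0.0001 -1.    ]]
grip [ 0.5994 -0.1592  0.0886] [0.31146695844630606, 0.2732522788255362]
brass [ 0.7252 -0.1638  0.0268] [0.36899893483618146, 0.29212674116497406]
headorigin [ 0.5526 -0.1576  0.0004] [0.42386282326076546, 0.38351022216668484]
seat [0.5507 0.231  0.0596] [0.63943217189919, 0.5365983383168892]
ball [0.5496 0.2303 0.0872] [0.03236440442518748, 0.027217567468951313]
wrist cam in tool [ 0.0795 -0.0004 -0.1613] axes [[0.0, 1.0, -0.0], [-0.956, 0.0, -0.293], [-0.293, 0.0, 0.956]] 345.81836459614215
```

{"method": "play_rows", "body": {
  "motion": [
    [0.28,-0.17,0,0,0,0,100],
    [0.56,-0.34,0,0,0,0,100],
    [0.8,-0.49,0,0,0,0,100],
    [1,-0.61,0,0,0,0,100]
  ]
}}

```text
time: 1.8
ee_pos: [0.3317, -0.427, 0.2229]
eef_rot: [0.99, 0.139, 0.0, 0.0]
ft_force: [0.9, 0.4, 0.1]
width: 0.087
```

{"method": "play_rows", "body": {
  "motion": [
    [0.28,-0.17,0,0,0,0,100],
    [0.56,-0.34,0,0,0,0,100],
    [0.8,-0.49,0,0,0,0,100],
    [1,-0.61,0,0,0,0,100]
  ]
}}

```text
time: 2.3
ee_pos: [0.4906, -0.2547, 0.2229]
eef_rot: [0.99, 0.139, 0.0, 0.0]
ft_force: [-0.1, -0.2, 0.2]
width: 0.0867
```

{"method": "play_rows", "body": {
  "motion": [
    [0.2,-0.12,0,0,0,0.07,100],
    [0.4,-0.24,0,0,0,0.14,100],
    [0.5,-0.33,0,0,0,0.2,100],
    [0.5,-0.33,0,0,0,0.2,100],
    [0.5,-0.33,0,0,0,0.2,100]
  ]
}}

```text
time: 2.92
ee_pos: [0.5667, -0.1673, 0.2225]
eef_rot: [1.0, -0.019, -0.0, 0.0]
ft_force: [-0.1, 0.4, 0.2]
width: 0.0869
```

```bash
cat > d.py <<'E'
from h import *
np.set_printoptions(precision=4,suppress=True)
s=r.read_state();print(s['time'],s['ee_pos'],s['ft_force'],s['joint_positions']);R=Ro.from_quat(s['eef_rot']);print('yaw',np.degrees(np.arctan2(*R.as_matrix()[[1,0],0])))
w=eyes.camera('wrist');p=eyes.camera('scene')
cv2.imwrite('pics/3.png',w['image'][:,:,::-1])
for l in('head','lever_grip'):
  a=eyes.landmark_of(w,l);print(l,[(q['xy'],q['p']) for q in a])
  for q in a: print(atz(w,q['xy'],{'head':0,'lever_grip':.09}[l]))
g=eyes.landmark_of(w,'lever_grip')[0]['xy']
print(tri([(w,g),(p,(197.3,201.5))]))
for X in((.5994,-.1592,.09),(.553,-.158,.062)): print(proj(w,X))
E
python3 d.py
```

```text
2.925 [ 0.5667 -0.1673  0.2225] [-0.0843  0.3877  0.2231] [ 0.5533  0.2873 -0.419   1.538   0.1193  1.3419 -1.4855]
yaw -2.1244150681649505
head [([249.3, 177.4], 0.83)]
[ 0.5471 -0.1576  0.    ]
lever_grip [([247.0, 142.9], 0.79), ([490.4, 60.8], 0.74)]
[ 0.6007 -0.1599  0.09  ]
[ 0.6589 -0.3565  0.09  ]
(array([ 0.5999, -0.1591,  0.0886]), [1.1221150261549389, 0.34906268101325405])
[246.2408 144.4036]
[248.0933 187.5491]
```

View pics/3.png

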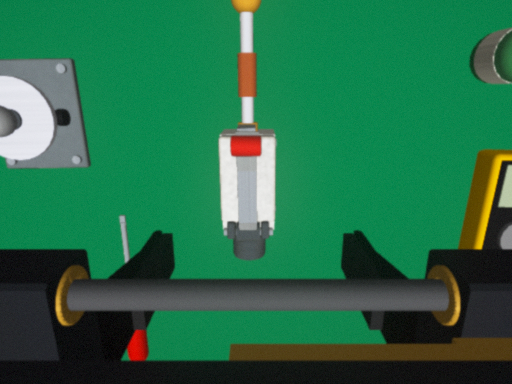

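The wrist view shows the head squarely ahead: red grip at (246,146), block in columns 220–275, boom straight up the picture. That agrees with the scene measurement. Moving down to pinch the grip.

{"method": "play_rows", "body": {
  "motion": [
    [0.165,-0.046,0.2,0,0,0,100],
    [0.165,-0.046,0.45,0,0,0,100],
    [0.165,-0.046,0.65,0,0,0,100],
    [0.165,-0.046,0.74,0,0,0,100],
    [0.165,-0.046,0.74,0,0,0,60]
  ],
  "squeeze": 20
}}

```text
time: 3.8
ee_pos: [0.6, -0.1586, 0.0742]
eef_rot: [1.0, -0.019, -0.001, -0.0]
ft_force: [-0.0, -0.5, 0.6]
width: 0.0828
```

{"method": "play_rows", "body": {
  "motion": [
    [0,0,0,0,0,0,0],
    [0,0,0,0,0,0,0],
    [0,0,0,0,0,0,0],
    [0,0,0,0,0,0,0]
  ]
}}

```text
time: 4.3
ee_pos: [0.6006, -0.1585, 0.075]
eef_rot: [1.0, -0.019, 0.0, 0.0]
ft_force: [0.2, -0.6, -0.4]
width: 0.0451
```

{"method": "play_rows", "body": {
  "motion": [
    [0,0,0,0,0,0,0],
    [0,0,0,0,0,0,0],
    [0,0,0,0,0,0,0],
    [0,0,0,0,0,0,0]
  ]
}}

```text
time: 4.8
ee_pos: [0.6004, -0.1585, 0.0745]
eef_rot: [1.0, -0.019, -0.0, 0.0]
ft_force: [0.5, -0.5, 0.7]
width: 0.0259
```

```bash
cat > e.py <<'E'
from h import *
np.set_printoptions(precision=3,suppress=True)
# arc of grip in tool units: x forward, z down (tool z), relative to start
a0=np.arctan2(34,94)
for th in [.08,.2,.35,.5,.65,.8,.95,1.1,1.25,1.4,1.55,1.65,1.7]:
  a=a0+th; print(th, (100*np.cos(a)-94)/200, -(100*np.sin(a)-34)/200)
print(r.read_state()['width'],r.read_state()['ft_force'])
E
python3 e.py
```

```text
0.08 -0.014906622239383509 -0.037099052432484146
0.2 -0.04297164913349043 -0.09008996050641631
0.35 -0.08663407517768185 -0.15098374987704397
0.5 -0.13890607340548705 -0.20466893622533916
0.65 -0.19861372742845138 -0.24993986600431392
0.8 -0.26441613205928344 -0.28577985172946596
0.95 -0.33483550715154203 -0.31138400458783333
1.1 -0.40829038535582013 -0.32617731050549537
1.25 -0.4831311284669708 -0.3298275437240168
1.4 -0.5576769747417867 -0.3222527278747453
1.55 -0.6302537851842444 -0.3036229769913217
1.65 -0.6767365837553788 -0.2852581519722137
1.7 -0.6992316410981259 -0.27435667511522766
0.02589904229148162 [ 0.471 -0.453  0.664]
```

{"method": "play_rows", "body": {
  "motion": [
    [-0.015,0,-0.037,0,0,0,0],
    [-0.043,0,-0.09,0,0,0,0],
    [-0.087,0,-0.151,0,0,0,0],
    [-0.139,0,-0.205,0,0,0,0],
    [-0.199,0,-0.25,0,0,0,0]
  ]
}}

```text
time: 5.42
ee_pos: [0.5599, -0.1569, 0.1255]
eef_rot: [1.0, -0.019, 0.0, 0.0]
ft_force: [0.0, -0.7, -4.0]
width: 0.0257
```

{"method": "play_rows", "body": {
  "motion": [
    [-0.066,0,-0.036,0,0,0,0],
    [-0.136,0,-0.061,0,0,0,0],
    [-0.21,0,-0.076,0,0,0,0],
    [-0.284,0,-0.08,0,0,0,0],
    [-0.359,0,-0.072,0,0,0,0]
  ]
}}

```text
time: 6.05
ee_pos: [0.4888, -0.1544, 0.1402]
eef_rot: [1.0, -0.019, 0.001, 0.0]
ft_force: [2.3, -1.3, 5.3]
width: 0.0257
```

{"method": "play_rows", "body": {
  "motion": [
    [-0.072,0,0.019,0,0,0,0],
    [-0.119,0,0.037,0,0,0,0],
    [-0.119,0,0.037,0,0,0,0]
  ]
}}

```text
time: 6.42
ee_pos: [0.4634, -0.1536, 0.1319]
eef_rot: [1.0, -0.019, -0.001, 0.0]
ft_force: [-4.8, -0.6, 8.9]
width: 0.0255
```

```bash
cat > f.py <<'E'
from h import *
import sys
np.set_printoptions(precision=4,suppress=True)
s=r.read_state();print(s['ee_pos'],s['ft_force'],s['width'])
p=eyes.camera('scene');w=eyes.camera('wrist')
a=cv2.resize(p['image'][165:265,150:283],(399,300),interpolation=cv2.INTER_CUBIC)
cv2.imwrite('pics/4.png',np.hstack([a,cv2.resize(w['image'],(400,300))])[:,:,::-1])
for q in (p,w):
 for l in('head','lever_grip'): print(l,[(np.round(g['xy'],1).tolist(),g['p']) for g in eyes.landmark_of(q,l)])
print('exp',proj(p,(.553,-.158,0)))
E
python3 f.py
```

```text
[ 0.4634 -0.1536  0.1319] [-4.8263 -0.599   8.9397] 0.02548242920800933
head [([206.4, 213.6], 0.97), ([404.4, 271.9], 0.18)]
lever_grip [([212.6, 158.1], 0.66)]
head [([255.9, 77.6], 0.66)]
lever_grip [([256.9, 257.9], 0.86)]
exp [205.7604 212.8928]
```

View pics/4.png

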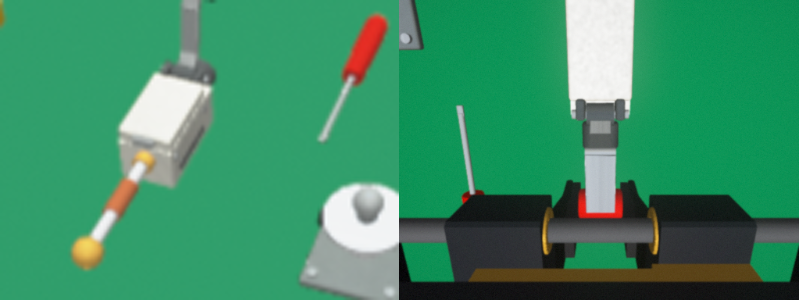

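The lever stands up (grip raised in both views) and the head has not moved. Releasing it, then over to grip the block.

{"method": "play_rows", "body": {
  "motion": [
    [0,0,0,0,0,0,100],
    [0,0,0,0,0,0,100],
    [0,0,0,0,0,0,100],
    [0,0,-0.1,0,0,0,100],
    [0,0,-0.32,0,0,0,100]
  ]
}}

```text
time: 7.35
ee_pos: [0.4637, -0.153, 0.1946]
eef_rot: [1.0, -0.019, -0.002, -0.001]
ft_force: [1.4, 0.1, 1.2]
width: 0.0675
```

{"method": "play_rows", "body": {
  "motion": [
    [0.22,0.002,0,0,0,0,100],
    [0.44,0.004,0,0,0,0,100],
    [0.495,0.004,0,0,0,0,100],
    [0.495,0.004,0.1,0,0,0,100],
    [0.495,0.004,0.1,0,0,0,100]
  ]
}}

```text
time: 7.98
ee_pos: [0.5626, -0.1577, 0.174]
eef_rot: [1.0, -0.019, -0.002, -0.0]
ft_force: [-0.7, -0.3, -0.1]
width: 0.087
```

```bash
cat > g.py <<'E'
from h import *
np.set_printoptions(precision=4,suppress=True)
s=r.read_state();print(s['ee_pos'],s['ft_force'],s['width'])
p=eyes.camera('scene');w=eyes.camera('wrist');t=eyes.camera('top')
cv2.imwrite('pics/5.png',w['image'][:,:,::-1])
H={n:eyes.landmark_of(q,'head') for n,q in zip('swt',(p,w,t))}
for n in H: print(n,[(np.round(g['xy'],1).tolist(),g['p'],atz(dict(s=p,w=w,t=t)[n],g['xy'],0)) for g in H[n]])
print('brass/blockcorners exp',[proj(w,X).round(1).tolist() for X in ((.74,-.165,.03),(.604,-.186,.062),(.604,-.132,.062))])
E
python3 g.py
```

```text
[ 0.5626 -0.1577  0.174 ] [-0.6766 -0.3374 -0.1454] 0.08697794611991526
s [([208.5, 213.3], 0.91, array([ 0.5522, -0.1495, -0.    ]))]
w [([257.4, 182.5], 0.67, array([ 0.5499, -0.1574,  0.    ]))]
t []
brass/blockcorners exp [[258.1, -47.3], [291.0, 136.1], [222.8, 138.6]]
```

View pics/5.png

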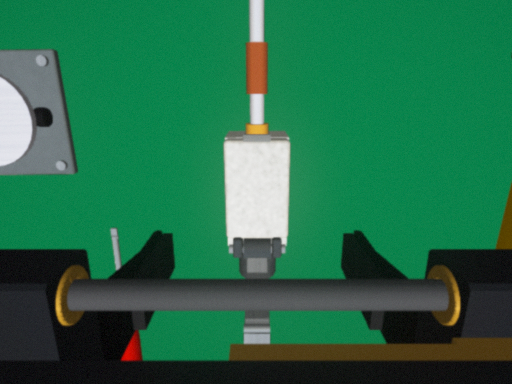

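The wrist view shows the block square between the fingers: front edge at row 138, columns 225–290, and the yaw matches. Descending and gripping.

{"method": "play_rows", "body": {
  "motion": [
    [0,0,0.2,0,0,0,100],
    [0,0,0.42,0,0,0,100],
    [0,0,0.62,0,0,0,100],
    [0,0,0.75,0,0,0,100],
    [0,0,0.75,0,0,0,0]
  ],
  "squeeze": 45
}}

```text
time: 8.9
ee_pos: [0.5627, -0.1577, 0.0242]
eef_rot: [1.0, -0.019, -0.002, -0.0]
ft_force: [0.3, -1.3, 0.2]
width: 0.0827
```

{"method": "play_rows", "body": {
  "motion": [
    [0,0,0,0,0,0,0],
    [0,0,0,0,0,0,0],
    [0,0,0,0,0,0,0],
    [0,0,0,0,0,0,0]
  ]
}}

```text
time: 9.4
ee_pos: [0.5647, -0.1577, 0.0266]
eef_rot: [1.0, -0.019, 0.001, 0.0]
ft_force: [-2.1, 2.2, 6.3]
width: 0.0537
```

{"method": "play_rows", "body": {
  "motion": [
    [0,0,-0.15,0,0,0,0],
    [0,0,-0.4,0,0,0,0],
    [0,0,-0.65,0,0,0,0],
    [0,0,-0.85,0,0,0,0],
    [0,0,-0.85,0,0,0,0]
  ]
}}

```text
time: 10.02
ee_pos: [0.5651, -0.1581, 0.1976]
eef_rot: [1.0, -0.019, 0.002, 0.001]
ft_force: [0.3, 0.9, -9.6]
width: 0.0539
```

{"method": "play_rows", "body": {
  "motion": [
    [-0.01,-0.25,0,0,0,0,0],
    [-0.02,-0.52,0,0,0,0,0],
    [-0.03,-0.8,0,0,0,0,0],
    [-0.037,-1,0,0,0,0,0],
    [-0.037,-1,0,0,0,0,0]
  ]
}}

```text
time: 10.65
ee_pos: [0.5622, 0.0469, 0.1927]
eef_rot: [1.0, -0.015, -0.002, -0.001]
ft_force: [-0.5, -1.7, -9.8]
width: 0.0534
```

```bash
cat > i.py <<'E'
from h import *
import pickle,sys
np.set_printoptions(precision=4,suppress=True)
s=r.read_state();print(s['ee_pos'],s['ft_force'],s['width'])
w=eyes.camera('wrist');p=eyes.camera('scene')
cv2.imwrite('pics/%s.png'%sys.argv[1],w['image'][:,:,::-1]);pickle.dump(w,open(sys.argv[1]+'.pkl','wb'))
cv2.imwrite('pics/%ss.png'%sys.argv[1],p['image'][:,:,::-1]);pickle.dump(p,open(sys.argv[1]+'s.pkl','wb'))
for g in eyes.landmark_of(w,'stand'): print(np.round(g['xy'],1),g['p'],atz(w,g['xy'],0))
for X in((.55,.233,.08),(.55,.233,.105)): print(proj(w,X))
E
python3 i.py v1
```

```text
[0.5622 0.0469 0.1927] [-0.5314 -1.6626 -9.8384] 0.053432276692779855
[238.  104.9] 0.67 [0.6241 0.0645 0.    ]
[ 86.2 182.6] 0.59 [0.5489 0.2295 0.    ]
[ 36.6238 207.0916]
[ 16.8138 218.0044]
```

{"method": "play_rows", "body": {
  "motion": [
    [-0.01,-0.2,0,0,0,0,0],
    [-0.015,-0.4,0,0,0,0,0],
    [-0.015,-0.4,0,0,0,0,0]
  ]
}}

```text
time: 11.18
ee_pos: [0.5631, 0.1253, 0.1946]
eef_rot: [1.0, -0.017, -0.001, -0.001]
ft_force: [0.0, -0.2, -9.3]
width: 0.0534
```

```bash
python3 i.py v2; python3 -c "
import cv2,numpy as np
a=cv2.imread('pics/v1.png');b=cv2.imread('pics/v2.png')
cv2.imwrite('pics/6.png',np.hstack([cv2.resize(a[:260,:200],(400,520),interpolation=2),cv2.resize(b[:260,50:250],(400,520),interpolation=2)]))"
```

```text
[0.5631 0.1253 0.1946] [ 0.0345 -0.1537 -9.3476] 0.0533915283899393
[317.5 102.6] 0.95 [0.6251 0.0636 0.    ]
[161.1 180.8] 0.87 [0.5498 0.2286 0.    ]
[130.5889 205.5641]
[119.2397 216.2035]
```

View pics/6.png

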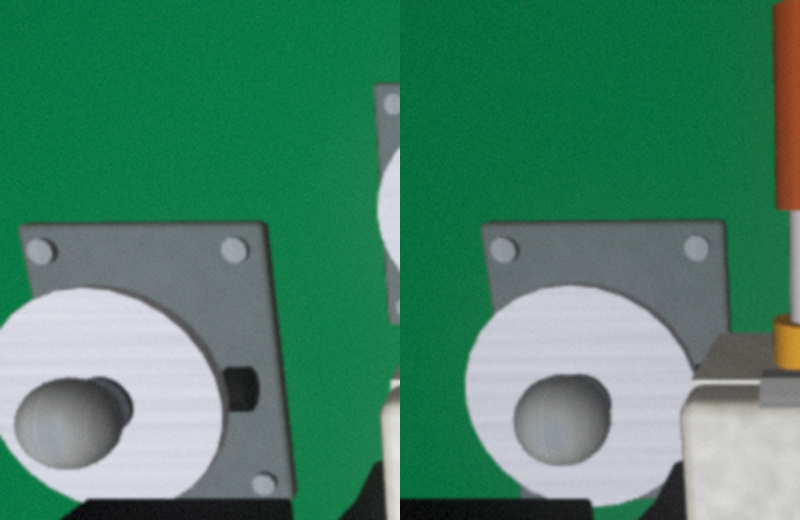

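```bash
cat > j.py <<'E'
from h import *
import pickle
np.set_printoptions(precision=4,suppress=True)
a,b,sc=[pickle.load(open(f+'.pkl','rb')) for f in('v1','v2','v2s')]
print('ball',tri([(a,(35,211.5)),(b,(131.3,209.8))]),tri([(a,(35,211.5)),(b,(131.3,209.8)),(sc,(340,219.5))]))
print('seat',tri([(b,(140.2,197.7)),(sc,(339.2,227))]))
for z in (.05,.06,.07,.08,.09): print(z,atz(b,(140.2,197.7),z),'ball',atz(b,(131.3,209.8),z+.024),atz(a,(35,211.5),z+.024), 'r',(atz(b,((695-400)/2+50,197.7),z)-atz(b,((466-400)/2+50,197.7),z))[1]/2)
s=r.read_state();R=Ro.from_quat(s['eef_rot']).as_matrix();print(s['ee_pos'],R)
print('head ref', eyes.landmark_of(eyes.camera('wrist'),'head'))
E
python3 j.py
python3 -c "
import cv2
a=cv2.imread('pics/v2s.png');cv2.imwrite('pics/7.png',cv2.resize(a[130:270,215:401],(797,600),interpolation=2))"
```

```text
ball (array([0.5489, 0.2298, 0.0877]), [0.040023823274655014, 0.03982332844246705]) (array([0.5485, 0.2304, 0.0865]), [0.33608319958257965, 0.14367229836091083, 0.07193090204425204])
seat (array([0.5497, 0.2323, 0.0586]), [0.5662603452042567, 0.1832552906603072])
0.05 [0.5473 0.235  0.05  ] ball [0.5441 0.2353 0.074 ] [0.544  0.2394 0.074 ] r -0.05322577478651301
0.06 [0.5504 0.2313 0.06  ] ball [0.5476 0.2313 0.084 ] [0.5475 0.2324 0.084 ] r -0.051484920322050765
0.07 [0.5536 0.2276 0.07  ] ball [0.5511 0.2273 0.094 ] [0.551  0.2255 0.094 ] r -0.04974406585758853
0.08 [0.5567 0.224  0.08  ] ball [0.5546 0.2233 0.104 ] [0.5545 0.2185 0.104 ] r -0.04800321139312631
0.09 [0.5598 0.2203 0.09  ] ball [0.5581 0.2193 0.114 ] [0.5581 0.2115 0.114 ] r -0.046262356928664095
[0.5641 0.1203 0.1946] [[ 0.9992 -0.0395 -0.0012]
 [-0.0395 -0.9992 -0.0013]
 [-0.0012  0.0013 -1.    ]]
head ref []
```

View pics/7.png

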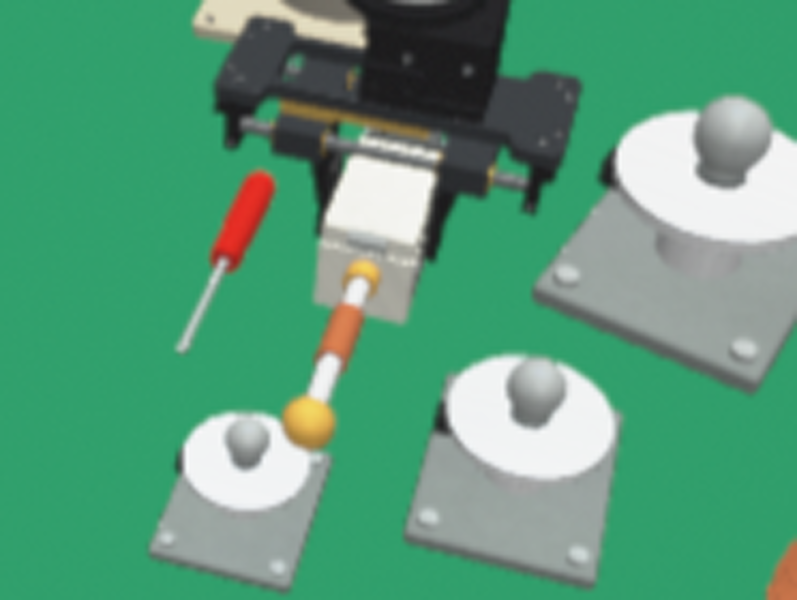

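```bash
cat > k.py <<'E'
from h import *
import pickle
np.set_printoptions(precision=4,suppress=True)
b=pickle.load(open('v2.pkl','rb'))
im=cv2.imread('pics/5.png');
print('img5',im[126:146,232:240,1].mean(1).round(),im[236:252,232:236,1].mean(1).round())
w=eyes.camera('wrist');s=r.read_state();print(s['ee_pos'])
cv2.imwrite('pics/8.png',w['image'][:,:,::-1])
g=w['image'][:,:,1].astype(float)
print('now',g[160:210,215:225].mean(1).round()); print(g[260:384:2,215:225].mean(1).round())
R=Ro.from_quat(s['eef_rot']).as_matrix()
for row in (185,190,195,200,205): print(row,R.T@(atz(w,(230,row),s['ee_pos'][2]+.0354)-s['ee_pos']))
print('rowcols',g[230,180:340].round()[::2])
E
python3 k.py
```

```text
img5 [136. 135. 136. 136. 128. 114. 105. 104. 105. 105. 116. 140. 136. 122.
 144. 183. 204. 217. 226. 228.] [225. 188. 136. 119. 122. 125. 126. 122. 105.  90.  91.  97. 103. 104.
 105. 106.]
[0.5642 0.1206 0.1951]
now [115. 115. 116. 115. 114. 110.  98.  89.  88.  88.  89.  87.  88.  88.
  87.  87.  88.  86.  86.  86.  86.  86.  87.  87.  89.  89.  89.  90.
  92. 125. 186. 191. 132.  91.  88.  88.  90.  90.  93.  98. 113. 131.
 150. 165. 174. 178. 184. 189. 194. 199.]
[198. 200. 202. 203. 205. 206. 208. 210. 210. 165.  52.  50.  52.  58.
  60.  65.  72.  75.  77.  79.  83.  84.  83.  82.  81. 129. 204. 204.
 204. 202. 199. 201. 205. 211. 212. 210. 205. 203. 202. 205. 209. 203.
 103.  57.  57.  57.  55.  56.  54.  55.  41.  25.  23.  23.  22.  23.
  20.  20.  20.  19.  18.  19.]
185 [ 0.044  -0.01   -0.0354]
190 [ 0.042  -0.01   -0.0354]
195 [ 0.04   -0.0101 -0.0354]
200 [ 0.038  -0.0101 -0.0354]
205 [ 0.036  -0.0102 -0.0354]
rowcols [201. 201. 201. 175.  94.  79. 154. 192. 200. 211. 211. 207. 207. 207.
 204. 207. 209. 206. 210. 210. 208. 209. 210. 207. 206. 205. 205. 208.
 209. 207. 208. 214. 211. 212. 213. 213. 211. 208. 208. 204. 206. 201.
 203. 199. 200. 196. 201. 203. 206. 208. 207. 209. 205. 200. 196. 195.
 196. 197. 199. 202. 204. 204. 208. 209. 209. 213. 213. 210. 206. 206.
 195. 180. 101.  88. 109. 117. 117. 117. 118. 114.]
```

View pics/8.png

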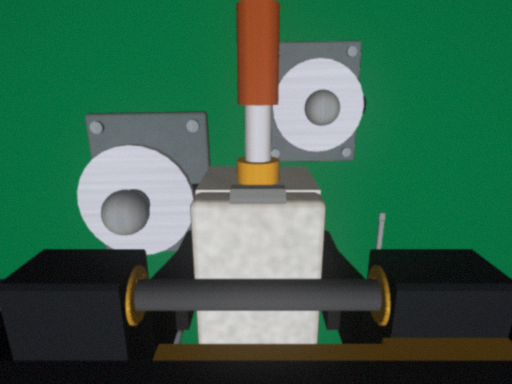

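```bash
cat > l.py <<'E'
from h import *
np.set_printoptions(precision=4,suppress=True)
w=eyes.camera('wrist');s=r.read_state();P=s['ee_pos'];R=Ro.from_quat(s['eef_rot']).as_matrix()
f=lambda row,dz: R.T@(atz(w,(256,row),P[2]+dz)-P)
for dz in (.0334,.0354,.038):
  a,b=f(200.5,dz),f(343.5,dz); print('held',a[0],b[0],a[0]-b[0],(a[0]+b[0])/2)
# cols at row 260ish: left/right edges
dz=.062-.174
a,b=f(141,dz),f(237.5,dz); print('img5',a[0],b[0],a[0]-b[0],(a[0]+b[0])/2)
print('y edges', R.T@(atz(w,(192,230),P[2]+.0354)-P), R.T@(atz(w,(323,230),P[2]+.0354)-P))
print(P,R[:,0])
E
python3 l.py
```

```text
held 0.037129259467723774 -0.030029403521881146 0.06715866298960492 0.0035499279729213143
held 0.03779231120668474 -0.02831455663086436 0.0661068678375491 0.004738877287910191
held 0.038654278467334095 -0.026085255672542506 0.0647395341398766 0.006284511397395795
img5 0.038428198592531916 -0.04459995825928726 0.08302815685181918 -0.003085879833377672
y edges [ 0.0256 -0.0253 -0.0354] [ 0.0256  0.0262 -0.0354]
[0.5642 0.121  0.1953] [ 0.9992 -0.0393 -0.0002]
```

{"method": "play_rows", "body": {
  "motion": [
    [-0.01,-0.15,0,0,0,0,0],
    [-0.03,-0.35,0,0,0,0,0],
    [-0.043,-0.5,0,0,0,0,0],
    [-0.043,-0.547,0,0,0,0,0],
    [-0.043,-0.547,0.1,0,0,0,0]
  ]
}}

```text
time: 12.15
ee_pos: [0.5606, 0.2323, 0.1761]
eef_rot: [1.0, -0.019, 0.001, -0.0]
ft_force: [0.5, -0.6, -10.2]
width: 0.0535
```

{"method": "play_rows", "body": {
  "motion": [
    [0,0,0.07,0,0,0,0],
    [0,0,0.12,0,0,0,0],
    [0,0,0.12,0,0,0,0],
    [0,0,0.12,0,0,0,0]
  ]
}}

```text
time: 12.65
ee_pos: [0.5599, 0.2319, 0.152]
eef_rot: [1.0, -0.019, 0.0, -0.0]
ft_force: [-0.5, -0.1, -8.9]
width: 0.0532
```

```bash
cat > m.py <<'E'
from h import *
np.set_printoptions(precision=4,suppress=True)
s=r.read_state();R=Ro.from_quat(s['eef_rot']).as_matrix();print(s['ee_pos'],s['ft_force'],R[:,0],R[:,2])
o=s['ee_pos']-.0113*R[:,0]-.0266*np.array([0,0,1]);print('head exp',o)
for n in('scene','top'):
  p=eyes.camera(n)
  print(n,[(np.round(g['xy'],1).tolist(),g['p'],atz(p,g['xy'],o[2])) for g in eyes.landmark_of(p,'head')],proj(p,o))
  if n=='scene': cv2.imwrite('pics/9.png',cv2.resize(p['image'][150:290,250:436],(797,600),interpolation=2)[:,:,::-1])
E
python3 m.py
```

```text
[0.5599 0.2319 0.152 ] [-0.5449 -0.1167 -8.892 ] [ 0.9993 -0.0377  0.0008] [ 0.0008  0.0003 -1.    ]
head exp [0.5486 0.2324 0.1254]
scene [([343.8, 211.3], 0.68, array([0.556 , 0.2348, 0.1254])), ([406.1, 272.4], 0.21, array([0.7094, 0.3906, 0.1254]))] [343.1748 209.1786]
top [([246.5, 213.5], 0.7, array([ 0.3979, -0.0024,  0.1254]))] [171.2375 162.4446]
```

View pics/9.png

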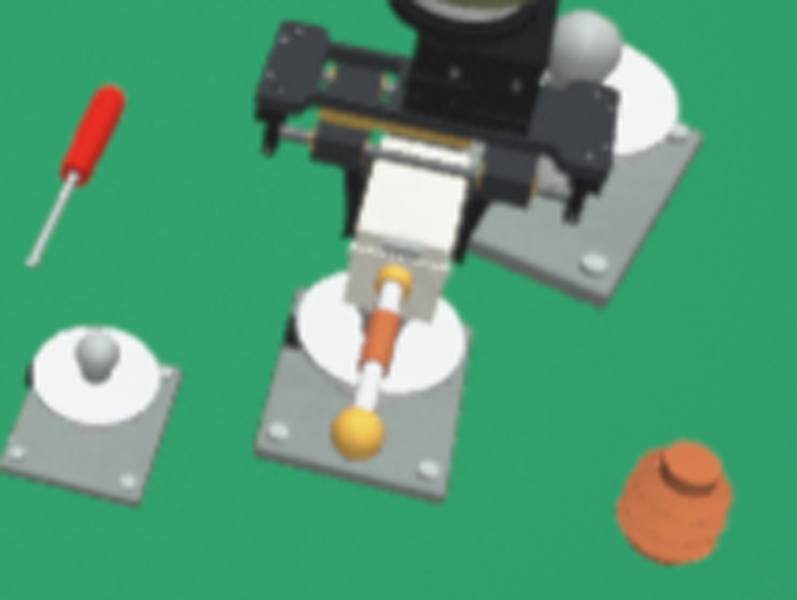

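{"method": "play_rows", "body": {
  "motion": [
    [0,0.007,0.03,0,0,0,0],
    [0,0.007,0.06,0,0,0,0],
    [0,0.007,0.09,0,0,0,0],
    [0,0.007,0.12,0,0,0,0],
    [0,0.007,0.12,0,0,0,0]
  ]
}}

```text
time: 13.48
ee_pos: [0.5591, 0.2304, 0.1268]
eef_rot: [1.0, -0.019, -0.001, 0.0]
ft_force: [-0.3, 0.1, -8.8]
width: 0.0535
```

{"method": "play_rows", "body": {
  "motion": [
    [0,0,0.015,0,0,0,0],
    [0,0,0.03,0,0,0,0],
    [0,0,0.045,0,0,0,0],
    [0,0,0.045,0,0,0,0]
  ]
}}

```text
time: 13.98
ee_pos: [0.5597, 0.2304, 0.1184]
eef_rot: [1.0, -0.019, 0.0, 0.0]
ft_force: [1.2, -0.6, -9.8]
width: 0.0536
```

```bash
python3 -c "
from h import *
s=r.read_state();print(s['ee_pos'],s['ft_force'],s['torque'])"
```

```text
[0.55967757 0.23036575 0.11836619] [ 1.20620676 -0.62455798 -9.8137801 ] [ 0.02071656 -0.42068289  0.0259476 ]
```

{"method": "play_rows", "body": {
  "motion": [
    [0,0,0.012,0,0,0,0],
    [0,0,0.025,0,0,0,0],
    [0,0,0.025,0,0,0,0]
  ]
}}

```text
time: 14.35
ee_pos: [0.5601, 0.23, 0.1139]
eef_rot: [1.0, -0.019, 0.001, 0.0]
ft_force: [1.6, -4.0, -2.8]
width: 0.0534
```

{"method": "play_rows", "body": {
  "motion": [
    [0,0,0.012,0,0,0,0],
    [0,0,0.025,0,0,0,0],
    [0,0,0.025,0,0,0,0]
  ]
}}

```text
time: 14.72
ee_pos: [0.5606, 0.231, 0.1095]
eef_rot: [1.0, -0.019, 0.001, -0.001]
ft_force: [4.2, -2.3, 0.2]
width: 0.0538
```

{"method": "play_rows", "body": {
  "motion": [
    [0.005,0.003,0.012,0,0,0,0],
    [0.005,0.003,0.025,0,0,0,0],
    [0.005,0.003,0.025,0,0,0,0]
  ]
}}

```text
time: 15.1
ee_pos: [0.5605, 0.2299, 0.1028]
eef_rot: [1.0, -0.019, -0.0, 0.0]
ft_force: [5.2, -0.2, -6.6]
width: 0.0537
```

{"method": "play_rows", "body": {
  "motion": [
    [0,0,0.012,0,0,0,0],
    [0,0,0.025,0,0,0,0],
    [0,0,0.025,0,0,0,0]
  ]
}}

```text
time: 15.48
ee_pos: [0.5599, 0.2297, 0.097]
eef_rot: [1.0, -0.019, -0.001, 0.0]
ft_force: [4.7, 1.2, -14.8]
width: 0.0536
```

{"method": "play_rows", "body": {
  "motion": [
    [0.005,0,0.01,0,0,0,0],
    [0.005,0,0.02,0,0,0,0],
    [0.005,0,0.02,0,0,0,0]
  ]
}}

```text
time: 15.85
ee_pos: [0.5604, 0.2298, 0.0934]
eef_rot: [1.0, -0.018, -0.001, 0.0]
ft_force: [-1.6, 0.9, -15.9]
width: 0.0536
```

{"method": "play_rows", "body": {
  "motion": [
    [0,0,0.007,0,0,0,0],
    [0,0,0.014,0,0,0,0],
    [0,0,0.014,0,0,0,0]
  ]
}}

```text
time: 16.23
ee_pos: [0.5611, 0.2298, 0.0916]
eef_rot: [1.0, -0.019, -0.0, 0.0]
ft_force: [-4.6, -0.8, -8.8]
width: 0.0537
```

{"method": "play_rows", "body": {
  "motion": [
    [-0.003,0,0.006,0,0,0,0],
    [-0.003,0,0.01,0,0,0,0],
    [-0.003,0,0.01,0,0,0,0]
  ]
}}

```text
time: 16.6
ee_pos: [0.5614, 0.2299, 0.091]
eef_rot: [1.0, -0.019, 0.001, 0.0]
ft_force: [-6.4, -3.0, 1.3]
width: 0.0533
```

{"method": "play_rows", "body": {
  "motion": [
    [0,0,0.006,0,0,0,0],
    [0,0,0.01,0,0,0,0],
    [0,0,0.01,0,0,0,0]
  ]
}}

```text
time: 16.98
ee_pos: [0.5615, 0.23, 0.0909]
eef_rot: [1.0, -0.019, 0.001, 0.0]
ft_force: [-13.3, -7.2, 19.9]
width: 0.054
```

Solid stop felt at TCP z 0.091. Easing off.

{"method": "play_rows", "body": {
  "motion": [
    [-0.004,0.002,-0.008,0,0,0,0],
    [-0.004,0.002,-0.008,0,0,0,0],
    [-0.004,0.002,-0.008,0,0,0,0]
  ]
}}

```text
time: 17.35
ee_pos: [0.5615, 0.2299, 0.0909]
eef_rot: [1.0, -0.019, 0.002, -0.0]
ft_force: [-2.8, -1.5, 7.6]
width: 0.0539
```

```bash
cat > n.py <<'E'
from h import *
import sys
np.set_printoptions(precision=4,suppress=True)
s=r.read_state();R=Ro.from_quat(s['eef_rot']).as_matrix();print(s['time'],s['ee_pos'],s['ft_force'],s['torque'],R[:,0],R[:,2])
p=eyes.camera('scene');w=eyes.camera('wrist');n=sys.argv[1]
a=cv2.resize(p['image'][165:265,285:418],(399,300),interpolation=2)
c=np.hstack([a,cv2.resize(w['image'][130:280,156:356],(400,300),interpolation=2)])
cv2.imwrite('pics/%s.png'%n,c[:,:,::-1])
for q in(p,w): print([(np.round(g['xy'],1).tolist(),g['p']) for g in eyes.landmark_of(q,'seat_pin')+eyes.regions_of(q,'lever_grip')])
hsv=cv2.cvtColor(w['image'],cv2.COLOR_RGB2HSV);m=cv2.inRange(hsv,(40,90,60),(90,255,255))[200:300,200:320];print('green px',m.sum()//255,np.argwhere(m).mean(0)+[200,200])
E
python3 n.py 10
```

```text
17.35 [0.5615 0.2299 0.0909] [-2.7566 -1.4906  7.6448] [-0.5546  0.6764  0.0154] [ 0.9993 -0.0377  0.0032] [ 0.0032  0.0008 -1.    ]Traceback (most recent call last):
  File "n.py", line 9, in <module>
    for q in(p,w): print([(np.round(g['xy'],1).tolist(),g['p']) for g in eyes.landmark_of(q,'seat_pin')+eyes.regions_of(q,'lever_grip')])
                                                                         ~~~~~~~~~~~~~~~~^^^^^^^^^^^^^^
ValueError: it knows: cleaner, driver, head, insulator, lever_grip, meter, stand
```

View pics/10.png

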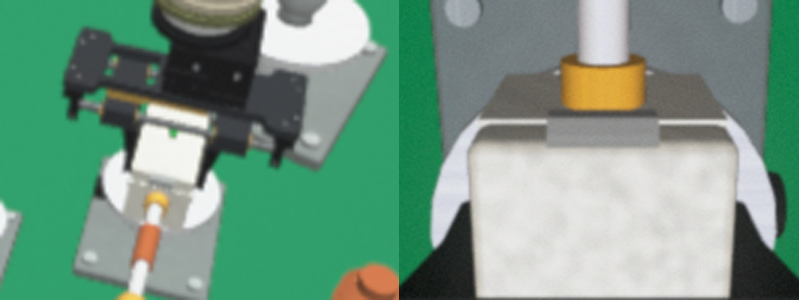

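The green pin now stands up in the block (scene crop 172,133) and the head is flat on the seat. Holding a moment more, then releasing and rising.

{"method": "play_rows", "body": {
  "motion": [
    [0,0,0,0,0,0,0],
    [0,0,0,0,0,0,0],
    [0,0,0,0,0,0,100],
    [0,0,0,0,0,0,100],
    [0,0,0,0,0,0,100]
  ]
}}

```text
time: 18.08
ee_pos: [0.5603, 0.2296, 0.0893]
eef_rot: [1.0, -0.019, 0.0, -0.0]
ft_force: [-0.1, 1.3, 0.5]
width: 0.0757
```

{"method": "play_rows", "body": {
  "motion": [
    [0,0,-0.1,0,0,0,100],
    [0,0,-0.3,0,0,0,100],
    [0,0,-0.55,0,0,0,100],
    [0,0,-0.8,0,0,0,100],
    [0,0,-0.84,0,0,0,100]
  ]
}}

```text
time: 18.7
ee_pos: [0.5613, 0.2307, 0.2628]
eef_rot: [1.0, -0.019, 0.003, -0.001]
ft_force: [0.3, -0.2, 0.4]
width: 0.087
```

```bash
cat > o.py <<'E'
from h import *
np.set_printoptions(precision=4,suppress=True)
s=r.read_state();R=Ro.from_quat(s['eef_rot']).as_matrix();print(s['time'],s['ee_pos'],s['ft_force'],R[:,0],R[:,2])
C={n:eyes.camera(n) for n in('scene','wrist','top')}
G=(0.459,.2337,.210)
for n,q in C.items(): print(n,'head',[(np.round(g['xy'],1).tolist(),g['p'],atz(q,g['xy'],.064)) for g in eyes.landmark_of(q,'head')],'grip',[(np.round(g['xy'],1).tolist(),g['p'],atz(q,g['xy'],.21)) for g in eyes.landmark_of(q,'lever_grip')],proj(q,G))
cv2.imwrite('pics/11.png',np.hstack([cv2.resize(C['wrist']['image'],(400,300)),cv2.resize(C['scene']['image'][150:250,285:418],(400,300),interpolation=2)])[:,:,::-1])
E
python3 o.py
```

```text
18.7 [0.5613 0.2307 0.2628] [ 0.3491 -0.2199  0.4225] [ 0.9993 -0.037   0.0068] [ 0.0069  0.0027 -1.    ]
scene head [([338.3, 224.0], 0.59, array([0.5442, 0.2288, 0.064 ])), ([337.7, 241.0], 0.56, array([0.6058, 0.2351, 0.064 ]))] grip [([353.3, 165.7], 0.59, array([0.4688, 0.2352, 0.21  ]))] [353.0955 163.3923]
wrist head [([257.8, 178.4], 0.92, array([0.5475, 0.2308, 0.064 ]))] grip [([258.1, 341.8], 0.92, array([0.4603, 0.2336, 0.21  ]))] [258.0533 343.2123]
top head [([246.7, 214.9], 0.56, array([ 0.4013, -0.0022,  0.064 ]))] grip [] [163.9083 186.111 ]
```

View pics/11.png

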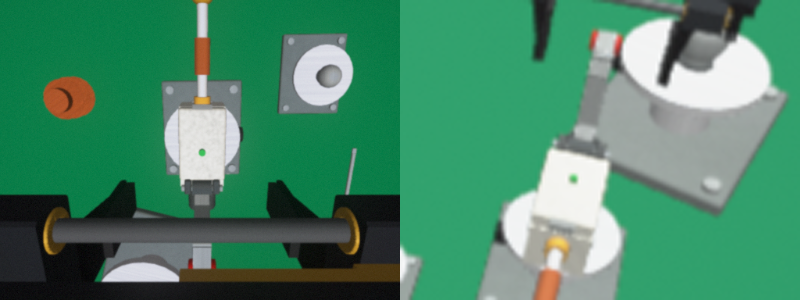

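The pin is up (wrist view 202,152) and the lever is still raised. The network and my prediction agree on the grip at about (0.460, 0.234, 0.21). Pinching it.

{"method": "play_rows", "body": {
  "motion": [
    [-0.2,0,0,0,0,0,100],
    [-0.42,0.002,0,0,0,0,100],
    [-0.51,0.004,0,0,0,0,100],
    [-0.51,0.004,0.2,0,0,0,100],
    [-0.51,0.004,0.33,0,0,0,100]
  ],
  "squeeze": 25
}}

```text
time: 19.77
ee_pos: [0.4575, 0.2321, 0.1898]
eef_rot: [1.0, -0.019, -0.0, 0.0]
ft_force: [-0.2, 0.8, 0.3]
width: 0.0868
```

{"method": "play_rows", "body": {
  "motion": [
    [0,0,0,0,0,0,0],
    [0,0,0,0,0,0,0],
    [0,0,0,0,0,0,0],
    [0,0,0,0,0,0,0],
    [0,0,0,0,0,0,0]
  ]
}}

```text
time: 20.4
ee_pos: [0.4583, 0.2326, 0.1917]
eef_rot: [1.0, -0.019, 0.0, -0.0]
ft_force: [-0.8, -0.3, 0.3]
width: 0.0449
```

{"method": "play_rows", "body": {
  "motion": [
    [0,0,0,0,0,0,0],
    [0,0,0,0,0,0,0],
    [0,0,0,0,0,0,0],
    [0,0,0,0,0,0,0]
  ]
}}

```text
time: 20.9
ee_pos: [0.4581, 0.2327, 0.1913]
eef_rot: [1.0, -0.019, 0.0, -0.0]
ft_force: [-0.9, 1.1, -0.2]
width: 0.0254
```

{"method": "play_rows", "body": {
  "motion": [
    [0.08,0,-0.03,0,0,0,0],
    [0.178,0,-0.048,0,0,0,0],
    [0.278,0,-0.045,0,0,0,0],
    [0.375,0,-0.023,0,0,0,0],
    [0.466,0,0.018,0,0,0,0]
  ]
}}

```text
time: 21.52
ee_pos: [0.5512, 0.2294, 0.1874]
eef_rot: [1.0, -0.018, -0.001, -0.0]
ft_force: [-3.0, 2.1, 0.4]
width: 0.0255
```

{"method": "play_rows", "body": {
  "motion": [
    [0.082,0,0.058,0,0,0,0],
    [0.134,0,0.112,0,0,0,0],
    [0.177,0,0.173,0,0,0,0],
    [0.201,0,0.217,0,0,0,0],
    [0.201,0,0.217,0,0,0,0]
  ]
}}

```text
time: 22.15
ee_pos: [0.5914, 0.2276, 0.1437]
eef_rot: [1.0, -0.019, -0.0, -0.0]
ft_force: [-2.3, 1.6, -0.8]
width: 0.0255
```

{"method": "play_rows", "body": {
  "motion": [
    [0.01,0,0.02,0,0,0,0],
    [0.017,0,0.04,0,0,0,0],
    [0.019,0,0.05,0,0,0,0],
    [0.019,0,0.05,0,0,0,0]
  ]
}}

```text
time: 22.65
ee_pos: [0.5954, 0.2276, 0.1347]
eef_rot: [1.0, -0.019, 0.0, -0.0]
ft_force: [-2.9, 2.8, 3.3]
width: 0.0258
```

{"method": "play_rows", "body": {
  "motion": [
    [0,0,0.01,0,0,0,0],
    [0,0,0.015,0,0,0,0],
    [0,0,0.015,0,0,0,0]
  ]
}}

```text
time: 23.02
ee_pos: [0.5963, 0.2282, 0.134]
eef_rot: [1.0, -0.019, 0.002, -0.001]
ft_force: [-5.5, 0.8, 18.6]
width: 0.0254
```

The lever is at a firm stop. Easing off, releasing and rising for a check.

{"method": "play_rows", "body": {
  "motion": [
    [-0.003,0,-0.012,0,0,0,0],
    [-0.003,0,-0.012,0,0,0,100],
    [-0.003,0,-0.012,0,0,0,100],
    [-0.003,0,-0.012,0,0,0,100],
    [-0.003,0,-0.012,0,0,0,100]
  ]
}}

```text
time: 23.65
ee_pos: [0.5946, 0.2272, 0.1335]
eef_rot: [1.0, -0.019, -0.0, 0.0]
ft_force: [0.5, 0.3, 0.6]
width: 0.0578
```

{"method": "play_rows", "body": {
  "motion": [
    [0,0,-0.1,0,0,0,100],
    [0,0,-0.3,0,0,0,100],
    [-0.1,0,-0.5,0,0,0,100],
    [-0.15,0,-0.6,0,0,0,100],
    [-0.15,0,-0.6,0,0,0,100]
  ]
}}

```text
time: 24.28
ee_pos: [0.5648, 0.2291, 0.2557]
eef_rot: [1.0, -0.018, 0.002, -0.0]
ft_force: [0.2, -0.7, -0.2]
width: 0.0868
```

```bash
cat > q.py <<'E'
from h import *
np.set_printoptions(precision=4,suppress=True)
s=r.read_state();R=Ro.from_quat(s['eef_rot']).as_matrix();print(s['time'],s['ee_pos'],s['ft_force'],s['width'])
C={n:eyes.camera(n) for n in('scene','wrist')}
o=np.array([.5502,.2303,.0643]);x=np.array([.9993,-.037,0])
L=[]
for n,q in C.items():
  g=eyes.landmark_of(q,'lever_grip'); L.append((q,g[0]['xy']))
  print(n,np.round(g[0]['xy'],1),g[0]['p'],'exp th0',proj(q,o+.046*x+[0,0,.09]),'th.1',proj(q,o+.042*x+[0,0,.0993]),[(np.round(h['xy'],1),h['p'],atz(q,h['xy'],.0643)) for h in eyes.landmark_of(q,'head')],proj(q,o))
print(tri(L))
cv2.imwrite('pics/12.png',np.hstack([cv2.resize(C['wrist']['image'],(400,300)),cv2.resize(C['scene']['image'][165:265,285:418],(400,300),interpolation=2)])[:,:,::-1])
E
python3 q.py
```

```text
24.275 [0.5648 0.2291 0.2557] [ 0.1634 -0.6779 -0.2468] 0.08677707444253631
scene [341.8 217. ] 0.58 exp th0 [341.2898 213.3791] th.1 [342.1638 209.6144] [(array([339. , 228.9]), 0.75, array([0.5621, 0.2329, 0.0643]))] [338.5957 225.5815]
wrist [254.9 153.7] 0.81 exp th0 [255.4566 152.8468] th.1 [255.4053 160.4841] [(array([258.3, 182.2]), 0.69, array([0.5484, 0.2279, 0.0643]))] [255.9603 180.6367]
(array([0.5928, 0.2306, 0.1393]), [0.5408507167765987, 1.6307275730496658])
```

View pics/12.png

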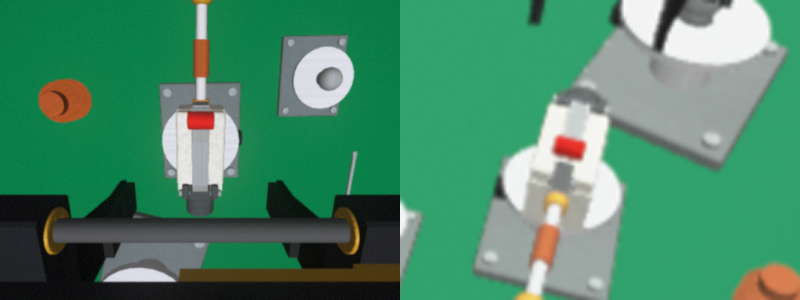

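```bash
python3 -c "
from h import *
print(job.close_job(), r.read_state()['time'])"
```

```text
the job is handed in; nothing more can be done
the job is handed in; nothing more can be done
```

The probe head is seated and locked on the middle-sized stand, and I handed the job in at about 24 s of the 72 s allowed. The hand-in reports no verdict.

**What I did:**
- Raised the lever to an estimated 1.67 rad.
- Gripped the block, carried it over and lowered it step by step past the pads.
- Stopped at a firm stop with the tool at z 0.091 m. That puts the seat at about 64 mm, matching the camera measurement.
- The contact force at the stop peaked at roughly 29 N, against the 45 N limit.
- Released the head, pinched the raised lever and swung it down until it met a hard stop at about 19 N. Then let go and rose clear.

**Last checks:**
- **Seating:** the green pin was visibly standing up after I released the block. The head looks flat and centred on the seat in both views.
- **Lever:** it looks fully down. In the wrist view the grip was within 1 pixel of its fully-down position. When pressed, it was within 1 mm of the height expected for fully down.
- **Bystanders:** the insulator and screwdriver looked undisturbed in the views I took. I did not measure any of the four bystanders again at the end, and the meter and spray bottle were out of those views.
- **Disagreement:** in the scene camera, the network placed both the grip and the head about 3.5 pixels lower than I expected. The shift is the same for both, so I took it as network bias.
- **Not measured:** the exact pin height and lever angle. I inferred them from the stops I felt and the pictures.

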